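Lock a stone blank into the carving turntable

ROBOT

A 6-joint arm with a two-finger parallel gripper is mounted at the origin on the work surface. World frame = base frame: x ahead of the robot, y to its left, z up, the work surface at z = 0. Lengths are in mm, angles in rad, forces in N, time in s.
With the tool pointing down it reaches from about 350 to 875 mm from the base axis. Payload 4.2 kg.
Tool frame: the origin (TCP) lies between the finger pads; the fingertips stand 25 mm ahead of it and the grasp point (between the pads) lies 6 mm ahead of it; z points along the fingers, y is the line along which they close (so a half turn about z gives the same grasp; the last joint's range is limited). The gripper opens to 85 mm and grips with 20 to 120 N. Pads are 22 mm wide; open, the fingers measure 114 mm over their backs; the gripper's body (76 mm by 85 mm) begins 54 mm behind the grasp point. The pads swing forward as they close: fully open they stand 13 mm farther back than shut.
Start: joints at [-1.067, 0.385, 0.008, 0, -1.194, -0.259], TCP at [151.494, -606.341, 256.312] pointing down, gripper open.
Joint ranges: [-3.14, 3.14], [-1.21, 2.06], [-1.07, 1.41], [-3.16, 2.05], [-2.99, -0.16], [-3.1, 3.1]. Speed limits (rad/s): [2.79, 2.79, 3.14, 3.14, 3.14, 3.14].

INTERFACE

Orientations are given as a unit quaternion [x, y, z, w].
In Python, from bench import arm gives the robot as it stands.
- The arm moves only by the shell command python3 -m pendant 'ROWS'. ROWS is JSON, a list of rows, each a list of 7 numbers: the shift along the tool's x, y, z in m, then the turn, a rotation vector about the tool's x, y, z in degrees, then the finger opening in m, from 0 to 0.0854. In form: [[x, y, z, wx, wy, wz, fingers], ...]. A call has 1 to 12 rows; each row shifts and turns the commanded pose from where the row before left it, along the tool's axes as they then stand; what a row does not reach is not made up. A row lasts 1/10 s, in which the tool goes at most 50 mm and 8.59 degrees, less where a joint would pass 70% of its speed; a pose out of reach is approached as far as the arm can. A call is refused whole if a number of a shift passes 0.05 or a number of a turn 8.59, either way. A call with a gripper value outside its range is refused whole. The fingers move at their own pace and stop on an object; the grip force is fixed at half the most. Time passes only in rows, so rows that do not move let the fingers close. It gives the time, the measured TCP pose, the force, the opening and the grip force at its end, in the units of the state.
- arm.read_state(): the state, without advancing time (a new reading comes with each control period).
- arm.get_image(name): name is "scene" or "top"; returns a dict with "image" (400x640x3 uint8, red, green, blue), "fx", "fy", "cx", "cy" (pixels), "xyz" and "rotation" of the camera in the world. Camera axes: x right, y down, z forward; pixel columns grow to the right and rows downward; lengths in mm; the calibration is good to about 2 mm. A picture is of the moment at which its call begins. There is no depth.
- arm.job_done(): hands the job in; it is judged then, once.
The state is a dict: "clock": time; "joints": joint angles; "joint_vel": joint speeds; "joint_efforts": joint torques, N m; "position": TCP position; "ee_rot": TCP orientation; "contact_force": force on the tool from outside, world axes, zero at the start; "wrist_torque": the same for the moment, N m; "gripper_width": finger opening in mm; "grasp_force": force on a finger pad.
Only numpy, scipy, OpenCV 4.12 (cv2) and the standard library are available. Lean on these libraries where they do the work, as an engineer would, in place of code of your own. Each camera call takes 0.05 s, during which the arm holds its last target. There are 200 camera calls.

TASK

Index the carving turntable one stop clockwise (seen from above) by its black post, so that the empty bayonet socket comes round to the yellow front mark. Then take the stone blank with the steel foot, push it into that socket with its red tabs at the red marks, twist it a quarter turn clockwise so that the tabs stand at the green marks, and finish while still holding it, pressed down with its flange flush on the socket against the spring. Leave the other things on the bench where they are.

Things in the scene. Friction and masses are not known exactly. Their poses are not given: they have to be found in the camera images.
- indexer: fixed base of the turntable, dark steel disc 250 mm across, 12 mm high at its rim; origin on the bench at the turntable's axis, z up. Its -x side is the front, with a yellow mark on the bench there. A small brass and red spring pawl at its +x side, on a block up to 165 mm from the axis and about 40 mm high, slides out and in as pins on the rim pass it
- table_top (a point): turntable's axis at its upper face, 45 mm above the bench; aluminium disc, 236 mm across. On it four square steel sockets (68 x 68 mm, 22 mm high), centres 70 mm from the axis, 90 degrees apart, sides square to the radius; three carry fixed finished lion heads of pale stone (flange 60 mm, head about 44 mm across, up to 127 mm above the bench), one is empty
- turntable (a joint): angle, clockwise from above: 0 first stop, 1.571 next, hard end stop at 1.60. A spring roller holds each stop: about 0.8 N m (8 N at the post) over the first 0.08 rad out of a stop and again 0.15 to 0.08 rad before one, then drops in. At 0 a finished head is at the front and the empty socket on the indexer's -y side; at 1.571 the empty socket is at the front
- post (a point): upright black round post fixed on the turntable, for turning it: 16 mm across, from 45 to 95 mm above the bench, 100 mm from the axis; this point is on its axis, 80 mm above the bench. At joint 0 it stands midway between the indexer's +x and +y directions, at 1.571 midway between +x and -y
- seat (a point): centre of the empty socket's top face, 67 mm above the bench; turns with the table. x runs along the two entry slots (red marks), y along the green marks. Hole 36 mm wide, slots 16 mm wide reaching 28 mm from the centre; top lip 8 mm thick, room below it 14 mm high. Stops inside let a foot entered along x turn only clockwise from above, ending about 7 degrees past the quarter turn
- plunger (a joint): spring plunger in the empty socket: 0 up (its face 8 mm below the socket's top), 0.010 when the blank is fully home. Spring force 5 N at 0, 12 N at 0.010. Let go after the twist, the blank would be lifted 4 mm by it
- blank: pale limestone block 42 x 42 mm, 58 mm high, on a round steel flange with a bayonet foot, 0.25 to 0.4 kg in all, 82 mm tall, standing on the foot. Origin at the centre of the foot's underside, z up. Flange 60 mm across from 18 to 24 mm above the origin, with two red tabs at +x and -x, above the lugs; stone from 24 to 82 mm, sides parallel to x and y. May swap places with the offcut
- flange (a point): centre of the underside of the blank's flange, 18 mm above the blank's origin; fully home it lies at seat. Below it the foot, 30 mm across and 18 mm long, its edge tapered to 24 mm at the very bottom, with two lugs at its lower end (10 mm wide, 6 mm high) reaching 25 mm from the axis along the blank's +x and -x
- offcut: plain limestone offcut, 52 x 46 x 60 mm, no foot; bystander, origin under its centre
- chisel_a: stone chisel with red handle, 185 mm long, lying; bystander
- chisel_b: stone chisel with black handle, 185 mm long, lying; bystander
- mallet: hammer with wooden handle, lying; bystander
- dust_brush: wooden dust brush, lying; bystander
- rough_block: rough limestone block, 70 x 60 x 50 mm; bystander
There are look-alikes about, which are no part of the job. What is shaped like the blank but blue is not meant.

How it is judged:
By the outcome, as a careful person would: the job done as asked, in the order asked, and still so for the second after the job is handed in, while the arm keeps its last pose, push and grip.
It also fails if it takes over 61 s, if anything falls off the work surface, if the arm or the gripper's body presses on something with over 40 N, if the wrist force passes 120 N, or if a joint passes its speed limit or range.

## Working session

There is one attempt and no reset: what is moved stays moved. The work goes in short steps, Python scripts to look and compute and a shell command to move; the robot and the scene stay as the last step left them, time stands still between calls to the robot, and variables do not carry over. Pictures are saved under pics/ and viewed, at most 10 in all, crops included, and the job is handed in when it is done.

```bash
ls; mkdir -p pics
python3 - <<'E'
from bench import arm
import cv2
for n in("scene","top"):
    d=arm.get_image(n); cv2.imwrite(f"pics/{n}0.png",d["image"][:,:,::-1]); print(n,d["fx"],d["fy"],d["cx"],d["cy"],d["xyz"],d["rotation"])
print(arm.read_state())
E
```

```text
pics
scene 393.20161738222106 393.20161738222106 319.0113929547887 201.7822917476706 [1074.53568457  682.32704286  696.60545817] [ 0.29136312  0.84397462 -0.42179472 -0.1578087 ]
top 513.7310374198347 513.7310374198347 328.73110022894565 194.70623449625637 [ 349.32848079   53.61873346 1668.01113972] [-0.69615049  0.71512982 -0.04847645  0.040173  ]
{'clock': 0.1, 'joints': array([-1.06738694e+00,  3.85498289e-01,  6.76537475e-03, -3.96789271e-04,
       -1.19399541e+00, -2.58594185e-01]), 'joint_vel': array([ 5.81951240e-05, -2.35604852e-03,  5.21449003e-03,  2.58269588e-03,
        4.93046480e-04, -4.36358610e-04]), 'joint_efforts': array([ 5.40723777e-04, -3.93319988e+01,  1.88930243e+01,  4.19789135e+00,
       -2.60017463e-03,  4.22394706e-06]), 'position': array([ 151.3812748 , -605.91165641,  255.32647227]), 'ee_rot': array([-1.22029456e-01,  9.92525992e-01,  9.65300624e-04, -1.88024416e-04]), 'contact_force': array([ 0.39242835, -0.57274098,  0.0911808 ]), 'wrist_torque': array([-0.02362965,  0.02224898, -0.01254501]), 'grasp_force': 0.0, 'gripper_width': 85.44555607980595}
```

View pics/scene0.png

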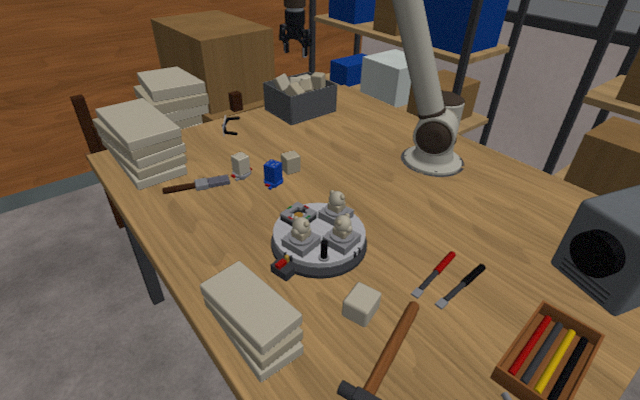

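View pics/top0.png

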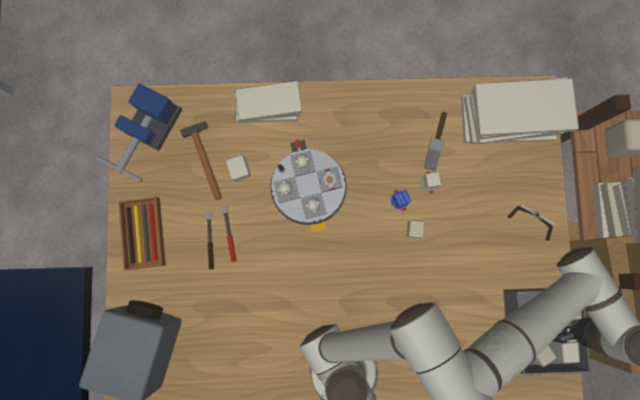

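Scene: the turntable is at about (308,186) in the top view, with its yellow front mark at (318,228) and the post at (281,168). The blank is at (432,180) beside the brush, the blue look-alike at (400,200) and the offcut at (415,229). I'll enlarge this area.

```bash
cat > h.py <<'E'
from bench import arm
import cv2, numpy as np
from scipy.spatial.transform import Rotation as R
def cam(n): 
    d=arm.get_image(n); d["R"]=R.from_quat(d["rotation"]).as_matrix(); return d
def ground(d,u,v,z):
    r=d["R"]@np.array([(u-d["cx"])/d["fx"],(v-d["cy"])/d["fy"],1]); p=np.array(d["xyz"]); return p+r*(z-p[2])/r[2]
def proj(d,P):
    q=(np.atleast_2d(P)-d["xyz"])@d["R"]; return np.c_[d["cx"]+d["fx"]*q[:,0]/q[:,2],d["cy"]+d["fy"]*q[:,1]/q[:,2]]
def crop(d,x0,y0,x1,y1,s,f):
    cv2.imwrite("pics/"+f,cv2.resize(d["image"][y0:y1,x0:x1,::-1],None,fx=s,fy=s,interpolation=cv2.INTER_CUBIC))
E
python3 - <<'E'
from h import *
d=cam("top"); crop(d,262,115,455,245,4,"t1.png")
s=cam("scene"); crop(s,215,140,375,285,4,"s1.png")
for u,v,z in[(308,186,45),(318,228,0),(432,180,82),(400,200,82),(415,229,60),(281,168,95)]: print(ground(d,u,v,z).round(1))
E
```

```text
[583.5  97.   45. ]
[451.5  68.9   0. ]
[ 587.  -292.2   82. ]
[ 526.7 -189.1   82. ]
[ 436.5 -235.4   60. ]
[634.9 178.2  95. ]
```

View pics/t1.png

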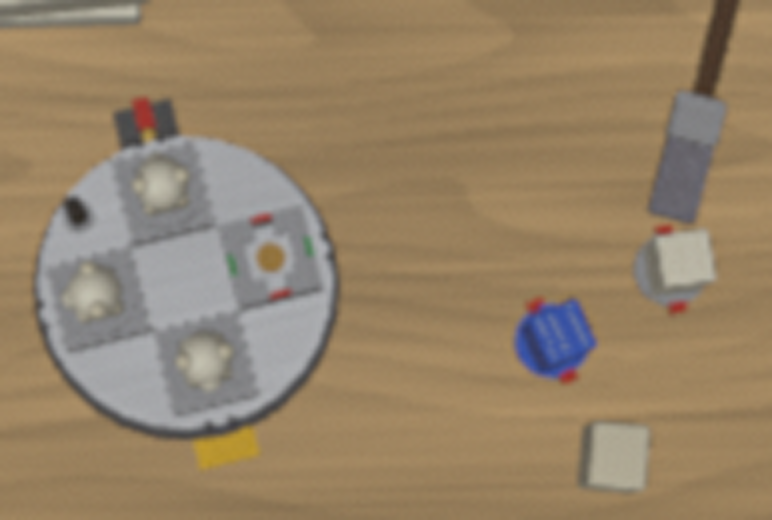

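View pics/s1.png

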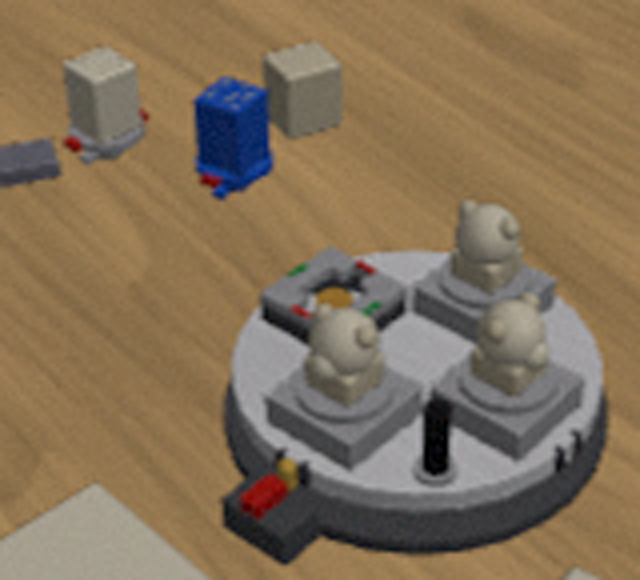

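Both crops are clear. In t1 the empty socket's marks are red (262,219)/(279,296) and green (232,264)/(308,246). The blank's tabs are at (663,230)/(678,308), with the brush tip just beyond it. I'll compute poses from both cameras.

Run:
```python
from h import *
d=cam("top"); s=cam("scene")
T=lambda x,y,z:ground(d,262+(x+.5)/4-.5,115+(y+.5)/4-.5,z)[:2]
S=lambda x,y,z:ground(s,215+(x+.5)/4-.5,140+(y+.5)/4-.5,z)[:2]
ang=lambda a:np.degrees(np.arctan2(a[1],a[0])).round(1)
print("red",T(262,219,67),T(279,296,67),"green",T(232,264,67),T(308,246,67))
print("S red",S(300,311,67),S(365,267,67),"green",S(297,269,67),S(370,308,67))
e=(T(262,219,67)+T(279,296,67)+T(232,264,67)+T(308,246,67))/4
eS=(S(300,311,67)+S(365,267,67)+S(297,269,67)+S(370,308,67))/4
l=T(100,300,67);t=T(165,192,67);b=T(208,366,67)
print("e",e,eS,"axis",(e+l)/2,(t+b)/2,"dir +x",ang(t-b),"-y dir+90",ang(e-l)+90, np.linalg.norm(t-b),np.linalg.norm(e-l))
print("yellow",T(226,448,0))
print("post foot T",T(83,222,50),"top",T(74,206,95),"S",S(437,470,50),S(437,400,95))
print("tabs T",T(663,230,22),T(678,308,22),"S",S(73,144,22),S(144,116,22), ang(T(663,230,22)-T(678,308,22)))
tc=[T(*p,82) for p in[(650,236),(706,230),(716,286),(660,294)]]
sc=[S(*p,82) for p in[(65,65),(103,47),(138,72),(98,88)]]
print("top T",np.mean(tc,0),"S",np.mean(sc,0),[ang(tc[i]-tc[(i+1)%4]) for i in range(4)],[ang(sc[i]-sc[(i+1)%4]) for i in range(4)])
```

```text
red [631.78459873  34.84615608] [570.03506568  23.14554115] green [596.44465665  59.45211401] [609.24863941  -0.85453422]
S red [633.64880985  32.55185016] [572.57752547  20.53869194] green [609.6682469   -4.80255714] [596.26296664  57.09882141]
e [601.87824012  29.14731925] [603.03938722  26.34670159] axis [586.20903037  96.49140533] [585.80379027  95.62742524] dir +x 12.4 -y dir+90 13.099999999999994 142.5750324538392 138.28593658462788
yellow [455.9063842   68.38610408]
post foot T [636.03447635 177.4683271 ] top [640.83509121 180.79781077] S [643.62928905 183.6073506 ] [637.95295615 174.67449776]
tabs T [ 622.25064054 -291.5488833 ] [ 557.99088221 -300.41004577] S [ 622.98603141 -292.92918656] [ 557.05165368 -295.81536567] 7.9
top T [ 586.98261477 -293.35488854] S [ 593.21162276 -289.64902477] [np.float64(94.7), np.float64(6.9), np.float64(-83.3), np.float64(-173.2)] [np.float64(11.2), np.float64(-87.7), np.float64(-175.6), np.float64(93.9)]
```

Estimated values:
- **Turntable:** axis (586.5, 95.5), yaw 12.5°.
- **Post:** about (640, 180), and it should end at about (671, 42).
- **Blank:** about (589, -294.5), yaw about 6.5°.

First I'll turn the tool, then fly to above the post with the fingers part-open.

```bash
cat >> h.py <<'E'
def rem(x,y,z,yaw):
    "remaining shift in tool axes (mm) and cw turn (deg) to TCP x,y,z with tool-y yaw"
    s=arm.read_state(); M=R.from_quat(s["ee_rot"]).as_matrix()
    cy=np.degrees(np.arctan2(M[1,1],M[0,1]))
    print("t",round(s["clock"],2),"pos",s["position"].round(1),"yaw_y",cy.round(2),"z-axis",M[:,2].round(4),"F",s["contact_force"].round(1),"w",round(s["gripper_width"],1),"j",s["joints"].round(2))
    print("tool shift",(M.T@(np.array([x,y,z])-s["position"])).round(1),"wz",round((cy-yaw+180)%360-180,2))
E
python3 -m pendant '[[0,0,0,0,0,-8.34,0.035],[0,0,0,0,0,-8.34,0.035],[0,0,0,0,0,-8.34,0.035],[0,0,0,0,0,-8.34,0.035],[0,0,0,0,0,-8.34,0.035],[0,0,0,0,0,-8.34,0.035],[0,0,0,0,0,-8.34,0.035],[0,0,0,0,0,-8.34,0.035],[0,0,0,0,0,-8.34,0.035],[0,0,0,0,0,-8.34,0.035],[0,0,0,0,0,-8.34,0.035],[0,0,0,0,0,-8.34,0.035]]'
python3 -m pendant '[[0,0,0,0,0,-8.34,0.035],[0,0,0,0,0,-8.34,0.035],[0,0,0,0,0,-8.34,0.035],[0,0,0,0,0,-8.34,0.035],[0,0,0,0,0,0,0.035]]'
python3 -c "
from h import *
rem(640,180,200,237.5)"
```

```text
clock: 1.5
position: [151.5, -606.3, 256.2]
ee_rot: [0.841, -0.541, -0.0, -0.0]
contact_force: [-0.2, -0.7, -0.8]
gripper_width: 35.0
grasp_force: 0.0
clock: 2.0
position: [151.5, -606.3, 256.2]
ee_rot: [0.96, -0.28, -0.0, -0.0]
contact_force: [-0.5, 0.2, -0.2]
gripper_width: 34.9
grasp_force: 0.0
t 2.0 pos [ 151.5 -606.3  256.2] yaw_y -122.55 z-axis [-1.e-04  2.e-04 -1.e+00] F [-0.5  0.2 -0.2] w 34.9 j [-1.07  0.38  0.01 -0.   -1.19  2.07]
tool shift [ -11.2 -925.6   56.3] wz -0.05
```

```bash
python3 -m pendant '[[-0.0006,-0.0485,0,0,0,0,0.035],[-0.0006,-0.0485,0,0,0,0,0.035],[-0.0006,-0.0485,0,0,0,0,0.035],[-0.0006,-0.0485,0,0,0,0,0.035],[-0.0006,-0.0485,0,0,0,0,0.035],[-0.0006,-0.0485,0,0,0,0,0.035],[-0.0006,-0.0485,0,0,0,0,0.035],[-0.0006,-0.0485,0,0,0,0,0.035],[-0.0006,-0.0485,0,0,0,0,0.035],[-0.0006,-0.0485,0,0,0,0,0.035],[-0.0006,-0.0485,0,0,0,0,0.035],[-0.0006,-0.0485,0,0,0,0,0.035]]'
python3 -m pendant '[[-0.0006,-0.0485,0,0,0,0,0.035],[-0.0006,-0.0485,0,0,0,0,0.035],[-0.0006,-0.0485,0,0,0,0,0.035],[-0.0006,-0.0485,0,0,0,0,0.035],[-0.0006,-0.0485,0.02,0,0,0,0.035],[-0.0006,-0.0485,0.02,0,0,0,0.035],[-0.0006,-0.0485,0.02,0,0,0,0.035],[0,0,0,0,0,0,0.035]]'
python3 - <<'E'
from h import *
rem(640,180,89,237.5)
s=cam("scene"); crop(s,255,140,375,285,4,"s2.png")
E
```

```text
clock: 3.2
position: [459.1, -109.8, 256.8]
ee_rot: [0.96, -0.282, 0.001, -0.0]
contact_force: [0.7, -1.2, 0.1]
gripper_width: 34.9
grasp_force: 0.0
clock: 4.0
position: [634.4, 174.9, 193.5]
ee_rot: [0.96, -0.28, -0.003, 0.002]
contact_force: [-1.0, -0.5, -1.0]
gripper_width: 35.2
grasp_force: 0.0
t 4.0 pos [634.4 174.9 193.5] yaw_y -122.53 z-axis [-0.006  -0.0023 -1.    ] F [-1.  -0.5 -1. ] w 35.2 j [ 0.51  0.49  0.01 -0.   -1.1   0.49]
tool shift [  2.3  -7.9 104.5] wz -0.03
```

View pics/s2.png

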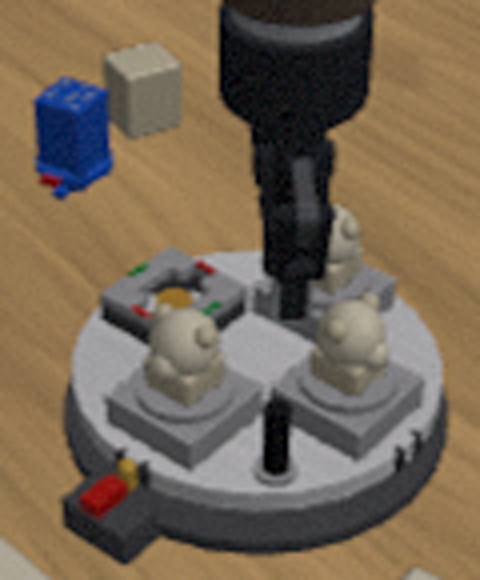

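The gripper is above the post (277,440 in the crop) and clear of the heads; it lags slightly. Let it settle, then descend.

```bash
python3 -m pendant '[[0,-0.004,0.02,0,0,0,0.035],[0,0,0.03,0,0,0,0.035],[0,0,0.02,0,0,0,0.035],[0,0,0,0,0,0,0.035],[0,0,0,0,0,0,0.035]]'; python3 -c "
from h import *
rem(640,180,89,237.5)"
```

```text
clock: 4.55
position: [636.4, 173.7, 130.4]
ee_rot: [0.96, -0.281, 0.001, -0.0]
contact_force: [0.5, -0.5, 0.7]
gripper_width: 34.8
grasp_force: 0.0
t 4.55 pos [636.4 173.7 130.4] yaw_y -122.62 z-axis [ 0.0014 -0.     -1.    ] F [ 0.5 -0.5  0.7] w 34.8 j [ 0.51  0.55 -0.06  0.   -0.96  0.49]
tool shift [-0.4 -7.2 41.4] wz -0.12
```

```bash
python3 -m pendant '[[0,-0.007,0.0,0,0,0,0.035],[0,0,0.014,0,0,0,0.035],[0,0,0.014,0,0,0,0.035],[0,0,0.013,0,0,0,0.035],[0,0,0,0,0,0,0.035],[0,0,0,0,0,0,0.035]]'
python3 - <<'E'
from h import *
rem(640,180,89,237.5)
s=cam("scene"); crop(s,265,150,375,265,5,"s3.png")
E
```

```text
clock: 5.15
position: [639.6, 179.9, 87.2]
ee_rot: [0.96, -0.28, -0.0, 0.001]
contact_force: [0.7, -0.3, 0.6]
gripper_width: 35.0
grasp_force: 0.0
t 5.15 pos [639.6 179.9  87.2] yaw_y -122.53 z-axis [-0.0013 -0.0011 -1.    ] F [ 0.7 -0.3  0.6] w 35.0 j [ 0.52  0.6  -0.09  0.   -0.89  0.49]
tool shift [ 0.3 -0.3 -1.8] wz -0.03
```

View pics/s3.png

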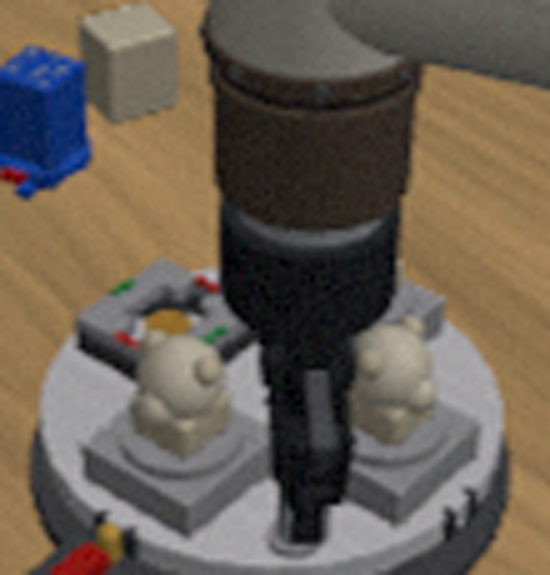

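The fingers straddle the post at (300,530). Close on it.

```bash
python3 -m pendant '[[0,0,-0.002,0,0,0,0.005],[0,0,0,0,0,0,0.005],[0,0,0,0,0,0,0.005],[0,0,0,0,0,0,0.005]]'; python3 -c "
from h import *
rem(586.5,95.5,89,237.5)"
```

```text
clock: 5.6
position: [640.5, 180.6, 91.3]
ee_rot: [0.96, -0.28, 0.001, -0.001]
contact_force: [-0.5, 0.8, 2.9]
gripper_width: 14.3
grasp_force: 58.4
t 5.6 pos [640.5 180.6  91.3] yaw_y -122.51 z-axis [ 2.2e-03  9.0e-04 -1.0e+00] F [-0.5  0.8  2.9] w 14.3 j [ 0.52  0.6  -0.08  0.   -0.89  0.49]
tool shift [  0.2 100.8   2.1] wz -0.01
```

```bash
python3 -m pendant '[[0.00715,0.00026,0,0,0,4.1,0.005],[0.00715,0.00026,0,0,0,4.1,0.005],[0.00715,0.00026,0,0,0,4.1,0.005],[0.00715,0.00026,0,0,0,4.1,0.005],[0.00715,0.00026,0,0,0,4.1,0.005],[0.00715,0.00026,0,0,0,4.1,0.005],[0,0,0,0,0,0,0.005]]'; python3 -c "
from h import *
rem(586.5,95.5,89,147.5)"
```

```text
clock: 6.3
position: [671.0, 150.9, 90.9]
ee_rot: [0.878, -0.479, 0.001, -0.002]
contact_force: [1.2, 4.8, 3.3]
gripper_width: 14.1
grasp_force: 59.8
t 6.3 pos [671.  150.9  90.9] yaw_y -147.24 z-axis [ 0.0028  0.0021 -1.    ] F [1.2 4.8 3.3] w 14.1 j [ 0.46  0.63 -0.02 -0.   -0.92  0.12]
tool shift [  0.8 101.1   1.5] wz 65.26
```

```bash
python3 -m pendant '[[0.00715,0.00026,0,0,0,4.1,0.005],[0.00715,0.00026,0,0,0,4.1,0.005],[0.00715,0.00026,0,0,0,4.1,0.005],[0.00715,0.00026,0,0,0,4.1,0.005],[0.00715,0.00026,0,0,0,4.1,0.005],[0.00715,0.00026,0,0,0,4.1,0.005],[0.00715,0.00026,0,0,0,4.1,0.005],[0.00715,0.00026,0,0,0,4.1,0.005],[0,0,0,0,0,0,0.005]]'; python3 -c "
from h import *
rem(586.5,95.5,89,147.5)"
python3 -m pendant '[[0.00715,0.00026,0,0,0,4.1,0.005],[0.00715,0.00026,0,0,0,4.1,0.005],[0.00715,0.00026,0,0,0,4.1,0.005],[0.00715,0.00026,0,0,0,4.1,0.005],[0.00715,0.00026,0,0,0,4.1,0.005],[0.00715,0.00026,0,0,0,4.1,0.005],[0.00715,0.00026,0,0,0,4.1,0.005],[0.00715,0.00026,0,0,0,4.1,0.005],[0,0,0,0,0,0,0.005],[0,0,0,0,0,0,0.005]]'; python3 -c "
from h import *
rem(586.5,95.5,89,147.5)"
```

```text
clock: 7.2
position: [687.7, 96.6, 90.9]
ee_rot: [0.707, -0.707, 0.001, -0.003]
contact_force: [5.1, 5.0, 0.6]
gripper_width: 14.2
grasp_force: 59.6
t 7.2 pos [687.7  96.6  90.9] yaw_y -179.97 z-axis [ 0.005   0.0021 -1.    ] F [5.1 5.  0.6] w 14.2 j [ 0.37  0.64 -0.   -0.   -0.93 -0.37]
tool shift [  1.  101.2   1.4] wz 32.53
clock: 8.2
position: [677.2, 51.5, 91.2]
ee_rot: [-0.482, 0.876, 0.001, 0.012]
contact_force: [13.6, 26.0, -6.7]
gripper_width: 14.1
grasp_force: 59.2
t 8.2 pos [677.2  51.5  91.2] yaw_y 147.58 z-axis [ 0.0207  0.0126 -0.9997] F [13.6 26.  -6.7] w 14.1 j [ 0.31  0.61 -0.06 -0.01 -0.88 -0.87]
tool shift [ 11.5 100.2   0.8] wz 0.08
```

```bash
python3 -m pendant '[[0,0,0,0,0,0,0.005],[0,0,0,0,0,0,0.005]]'
python3 - <<'E'
from h import *
rem(586.5,95.5,89,147.5)
d=cam("top"); s=cam("scene")
a=cv2.resize(d["image"][135:225,262:362,::-1],None,fx=4,fy=4,interpolation=cv2.INTER_CUBIC)
b=cv2.resize(s["image"][175:275,265:375,::-1],None,fx=3.6,fy=3.6,interpolation=cv2.INTER_CUBIC)
cv2.imwrite("pics/c4.png",np.hstack([a,b]))
print(a.shape,b.shape)
E
```

```text
clock: 8.4
position: [677.2, 51.5, 91.1]
ee_rot: [-0.482, 0.876, 0.0, 0.012]
contact_force: [12.6, 25.6, -7.3]
gripper_width: 14.1
grasp_force: 59.2
t 8.4 pos [677.2  51.5  91.1] yaw_y 147.6 z-axis [ 0.0204  0.0123 -0.9997] F [12.6 25.6 -7.3] w 14.1 j [ 0.31  0.61 -0.06 -0.01 -0.88 -0.87]
tool shift [ 11.5 100.2   0.8] wz 0.1
(360, 400, 3) (360, 396, 3)
```

View pics/c4.png

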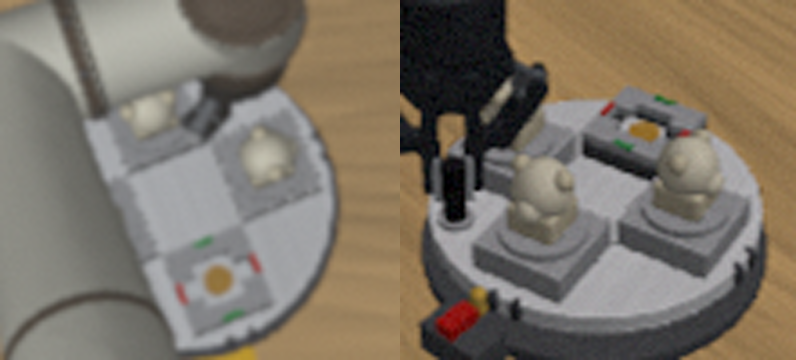

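Run:
```python
from h import *
d=cam("top");s=cam("scene")
T=lambda x,y,z:ground(d,262+(x+.5)/4-.5,135+(y+.5)/4-.5,z)[:2]
S=lambda x,y,z:ground(s,265+(x-400)/3.6,175+y/3.6,z)[:2]
c=np.array([586.5,95.5])
for e in(np.mean([T(203,242,67),T(233,316,67),T(255,262,67),T(181,293,67)],0),np.mean([S(607,108,67),S(685,133,67),S(665,99,67),S(622,145,67)],0)):
    v=e-c; print(e,np.hypot(*v),np.degrees(np.arctan2(v[1],v[0]))%360)
print("post",S(455,228,47),S(456,160,95))
print(arm.read_state()["wrist_torque"],arm.read_state()["joint_efforts"])
```

```text
[522.12011362  72.29840373] 68.43306101881444 199.81844210747542
[521.46752585  71.3647172 ] 69.3666675687775 200.36123095286314
post [685.48156857  65.30060477] [675.30748256  54.73262544]
[ 7.02412264 -3.08981757 -0.17188142] [-16.69716775 -50.13148785   7.85014987   7.00629786  -5.05294651
   0.2424138 ]
```

Both views agree the table is about 7.5° short of the stop, riding the roller's hump. I'll push on in small increments.

```bash
python3 -m pendant '[[0.003,0,0,0,0,0,0.005],[0,0,0,0,0,0,0.005],[0,0,0,0,0,0,0.005]]' | sed -n 2,4p;  python3 -m pendant '[[0.003,0,0,0,0,0,0.005],[0,0,0,0,0,0,0.005]]' | sed -n 2,4p
```

```text
position: [676.2, 50.0, 91.3]
ee_rot: [-0.483, 0.875, 0.0, 0.013]
contact_force: [14.5, 28.9, -7.2]
position: [675.0, 48.0, 91.4]
ee_rot: [-0.483, 0.876, 0.0, 0.014]
contact_force: [14.4, 29.9, -7.8]
```

```bash
python3 -m pendant '[[0.003,0,0,0,0,0,0.005],[0,0,0,0,0,0,0.005],[0,0,0,0,0,0,0.005]]' | sed -n 2,4p;  python3 -m pendant '[[0.002,0,0,0,0,0,0.005],[0,0,0,0,0,0,0.005],[0,0,0,0,0,0,0.005]]' | sed -n 2,4p
```

```text
position: [668.8, 36.7, 91.4]
ee_rot: [-0.482, 0.876, -0.002, 0.004]
contact_force: [5.6, -1.5, 1.7]
position: [667.8, 35.0, 91.4]
ee_rot: [-0.48, 0.877, -0.001, 0.005]
contact_force: [6.4, 6.9, -1.1]
```

It dropped in, and the tool is now leaning on the end stop. Back off a little, release and lift.

```bash
python3 -m pendant '[[-0.003,0,0,0,0,0,0.005],[0,0,0,0,0,0,0.035],[0,0,0,0,0,0,0.035],[0,0,0,0,0,0,0.035],[0,0,0,0,0,0,0.035]]' | sed -n 2,4p;  python3 -m pendant '[[0,0,-0.02,0,0,0,0.035],[0,0,-0.04,0,0,0,0.035],[0,0,-0.04,0,0,0,0.035],[0,0,-0.04,0,0,0,0.06],[0,0,-0.02,0,0,0,0.085],[0,0,0,0,0,0,0.085],[0,0,0,0,0,0,0.085]]'
python3 -c "
from h import *
rem(589,-294.5,250,96.5)"
```

```text
position: [665.0, 34.7, 89.7]
ee_rot: [-0.479, 0.878, 0.0, -0.001]
contact_force: [0.5, 0.1, 0.3]
clock: 10.9
position: [665.1, 35.0, 249.8]
ee_rot: [-0.479, 0.878, 0.0, -0.0]
contact_force: [-0.5, 0.4, -1.1]
gripper_width: 85.2
grasp_force: 0.0
t 10.9 pos [665.1  35.  249.8] yaw_y 147.26 z-axis [-7.e-04  6.e-04 -1.e+00] F [-0.5  0.4 -1.1] w 85.2 j [ 0.29  0.46  0.11 -0.   -1.22 -0.87]
tool shift [ 3.184e+02 -1.142e+02 -3.000e-01] wz 50.76
```

```bash
python3 -m pendant '[[0,0,0,0,0,8.46,0.085],[0,0,0,0,0,8.46,0.085],[0,0,0,0,0,8.46,0.085],[0,0,0,0,0,8.46,0.085],[0,0,0,0,0,8.46,0.085],[0,0,0,0,0,8.46,0.085]]' >/dev/null; python3 -m pendant '[[0.0141,-0.0398,0,0,0,0,0.085],[0.0141,-0.0398,0,0,0,0,0.085],[0.0141,-0.0398,0,0,0,0,0.085],[0.0141,-0.0398,0,0,0,0,0.085],[0.0141,-0.0398,0,0,0,0,0.085],[0.0141,-0.0398,0.02,0,0,0,0.085],[0.0141,-0.0398,0.02,0,0,0,0.085],[0.0141,-0.0398,0.02,0,0,0,0.085],[0,0,0,0,0,0,0.085],[0,0,0,0,0,0,0.085]]'
python3 - <<'E'
from h import *
rem(589,-294.5,58,96.5)
d=cam("top");s=cam("scene")
a=cv2.resize(d["image"][140:240,262:362,::-1],None,fx=4,fy=4,interpolation=cv2.INTER_CUBIC)
b=cv2.resize(s["image"][120:200,215:295,::-1],None,fx=5,fy=5,interpolation=cv2.INTER_CUBIC)
cv2.imwrite("pics/c5.png",np.hstack([a,b]))
E
```

```text
clock: 12.5
position: [588.1, -294.9, 187.3]
ee_rot: [-0.056, 0.998, 0.001, -0.002]
contact_force: [0.3, 0.9, -1.0]
gripper_width: 84.9
grasp_force: 0.0
t 12.5 pos [ 588.1 -294.9  187.3] yaw_y 96.38 z-axis [-0.005   0.0015 -1.    ] F [ 0.3  0.9 -1. ] w 84.9 j [-0.22  0.49  0.   -0.   -1.09 -1.24]
tool shift [-1.500e+00  1.000e-01  1.293e+02] wz -0.12
```

View pics/c5.png

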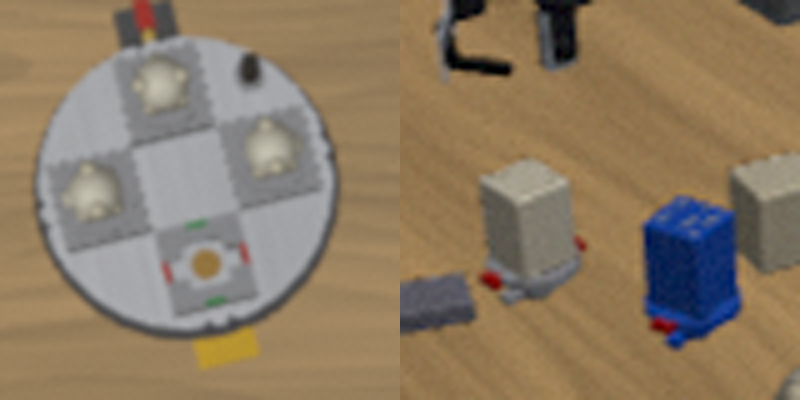

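The empty socket is now at the yellow mark (206,263 in the left half). The blank's top corners are readable in the right half, so I'll refine both positions.

Run:
```python
from h import *
d=cam("top");s=cam("scene")
T=lambda x,y,z:ground(d,262+(x+.5)/4-.5,140+(y+.5)/4-.5,z)[:2]
S=lambda x,y,z:ground(s,215+(x-400+.5)/5-.5,120+(y+.5)/5-.5,z)[:2]
ang=lambda a:np.degrees(np.arctan2(a[1],a[0])).round(1)
r=[T(168,271,67),T(245,252,67)];g=[T(196,223,67),T(216,300,67)]
print("seat",np.mean(r+g,0),np.mean(r,0),np.mean(g,0),ang(r[1]-r[0]),ang(g[0]-g[1]))
c=[S(*p,82) for p in[(481,179),(530,159),(572,180),(520,200)]]
print("blank",np.mean(c,0),[(ang(c[i]-c[i-1]),np.hypot(*(c[i]-c[i-1])).round(1)) for i in range(4)])
t=[S(491,281,22),S(580,244,22)];print("tabs",t,np.mean(t,0),ang(t[0]-t[1]))
b=[S(520,282,24)];print(b)
```

```text
seat [519.80379796  81.55853372] [519.76595523  81.34297906] [519.84164069  81.77408838] -77.6 13.1
blank [ 590.09310721 -295.83274751] [(np.float64(-79.9), np.float64(37.4)), (np.float64(-173.6), np.float64(37.0)), (np.float64(101.1), np.float64(39.4)), (np.float64(3.5), np.float64(37.8))]
tabs [array([ 623.66663552, -292.16915741]), array([ 556.40531257, -297.05875939])] [ 590.03597404 -294.6139584 ] 4.2
[array([ 611.13054529, -277.43685125])]
```

```bash
python3 -m pendant '[[-0.0015,0,0.02,0,0,0,0.085],[0,0,0.03,0,0,0,0.085],[0,0,0.03,0,0,0,0.085],[0,0,0.03,0,0,0,0.085],[0,0,0.015,0,0,0,0.085],[0,0,0,0,0,0,0.085],[0,0,0,0,0,0,0.085]]' >/dev/null
python3 -c "
from h import *
rem(589.8,-295,60,96.5)"
```

```text
t 13.4 pos [ 592.3 -293.8   66.4] yaw_y 96.58 z-axis [ 0.0018 -0.001  -1.    ] F [-0.2 -0.1  0.5] w 85.0 j [-0.22  0.62 -0.11  0.   -0.84 -1.24]
tool shift [ 2.7 -0.9  6.4] wz 0.08
```

```bash
python3 -m pendant '[[0.0025,-0.001,0.006,0,0,0,0.085],[0,0,0,0,0,0,0.085]]' >/dev/null
python3 -c "
from h import *
rem(589.8,-295,60,96.5)"
python3 -m pendant '[[0,0,0,0,0,0,0.03],[0,0,0,0,0,0,0.03],[0,0,0,0,0,0,0.03],[0,0,0,0,0,0,0.03],[0,0,0,0,0,0,0.03],[0,0,0,0,0,0,0.03]]'
```

```text
t 13.6 pos [ 588.8 -295.3   59.8] yaw_y 96.49 z-axis [ 0.0011 -0.     -1.    ] F [-0.3 -0.  -0.5] w 84.7 j [-0.22  0.62 -0.12 -0.   -0.82 -1.24]
tool shift [-1.   0.2 -0.2] wz -0.01
clock: 14.2
position: [589.3, -295.6, 59.8]
ee_rot: [-0.057, 0.998, -0.0, 0.001]
contact_force: [0.2, -1.8, 2.8]
gripper_width: 41.5
grasp_force: 64.9
```

Gripped at 41.5 mm. Lift, turn 96° counter-clockwise and fly to above the seat.

```bash
python3 -m pendant '[[0,0,-0.02,0,0,0,0.03],[0,0,-0.04,0,0,0,0.03],[0,0,-0.04,0,0,0,0.03],[0,0,-0.04,0,0,0,0.03],[0,0,-0.02,0,0,0,0.03]]'
python3 -m pendant '[[0,0,0,0,0,-8.02,0.03],[0,0,0,0,0,-8.02,0.03],[0,0,0,0,0,-8.02,0.03],[0,0,0,0,0,-8.02,0.03],[0,0,0,0,0,-8.02,0.03],[0,0,0,0,0,-8.02,0.03],[0,0,0,0,0,-8.02,0.03],[0,0,0,0,0,-8.02,0.03],[0,0,0,0,0,-8.02,0.03],[0,0,0,0,0,-8.02,0.03],[0,0,0,0,0,-8.02,0.03],[0,0,0,0,0,-8.02,0.03]]'
python3 -c "
from h import *
rem(519.3,81.2,215,192.7)"
```

```text
clock: 14.7
position: [589.3, -295.0, 221.7]
ee_rot: [-0.057, 0.998, -0.0, 0.001]
contact_force: [1.4, -1.4, -3.0]
gripper_width: 41.4
grasp_force: 64.7
clock: 15.9
position: [587.7, -294.2, 216.5]
ee_rot: [0.783, -0.622, -0.003, 0.0]
contact_force: [-1.2, 0.3, -2.9]
gripper_width: 41.4
grasp_force: 64.5
t 15.9 pos [ 587.7 -294.2  216.5] yaw_y -166.96 z-axis [-0.0044  0.003  -1.    ] F [-1.2  0.3 -2.9] w 41.4 j [-0.22  0.47  0.04 -0.   -1.15  0.45]
tool shift [-381.2  -18.1    2.9] wz 0.34
```

```bash
python3 -m pendant '[[-0.038,-0.0016,0,0,0,0,0.03],[-0.038,-0.0016,0,0,0,0,0.03],[-0.038,-0.0016,0,0,0,0,0.03],[-0.038,-0.0016,0,0,0,0,0.03],[-0.038,-0.0016,0,0,0,0,0.03],[-0.038,-0.0016,0,0,0,0,0.03],[-0.038,-0.0016,0,0,0,0,0.03],[-0.038,-0.0016,0,0,0,0,0.03],[-0.038,-0.0016,0.02,0,0,0,0.03],[-0.038,-0.0016,0.02,0,0,0,0.03],[0,0,0,0,0,0,0.03],[0,0,0,0,0,0,0.03]]' >/dev/null
python3 -m pendant '[[0,0,0,0,0,0,0.03],[0,0,0,0,0,0,0.03]]' >/dev/null
python3 - <<'E'
from h import *
rem(519.3,81.2,115,192.7)
s=cam("scene");crop(s,255,150,355,250,6,"s6.png")
E
```

```text
t 17.3 pos [520.8  78.1 179.3] yaw_y -167.35 z-axis [ 2.e-04  3.e-04 -1.e+00] F [ 0.2 -0.4 -4. ] w 41.2 j [ 0.46  0.29 -0.34 -0.   -0.94 -0.24]
tool shift [-3.3  0.8 64.3] wz -0.05
```

View pics/s6.png

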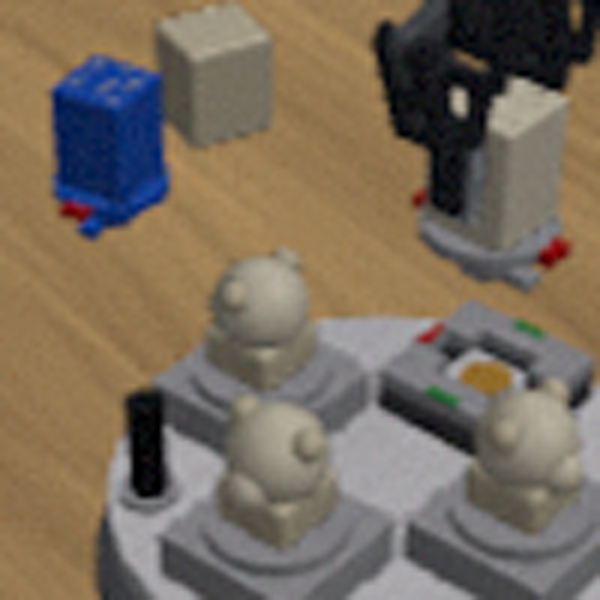

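Run:
```python
from h import *
s=cam("scene")
S=lambda x,y,z:ground(s,255+(x+.5)/6-.5,150+(y+.5)/6-.5,z)[:2]
z0=119.5
a,b=S(420,199,z0+21),S(553,250,z0+21); print("tabs",a,b,(a+b)/2,np.degrees(np.arctan2(*(a-b)[::-1])))
C=np.array([520.8,78.1]);th=np.radians(192.6)
t=np.linspace(0,2*np.pi,73)
def P(pts):
    p=proj(s,pts); return np.c_[(p[:,0]-255+.5)*6-.5,(p[:,1]-150+.5)*6-.5]
for z in(18,24):
    e=P(np.c_[C[0]+30*np.cos(t),C[1]+30*np.sin(t),0*t+z0+z]); print("flange",z,e.min(0).round(),e.max(0).round())
ux=np.array([-np.sin(th),np.cos(th)]);uy=np.array([np.cos(th),np.sin(th)])
print("stone top",[P([*(C+21*i*ux+21*j*uy),z0+82]).round()[0] for i in(-1,1) for j in(-1,1)])
print("stone bot",[P([*(C+21*i*ux+21*j*uy),z0+24]).round()[0] for i in(-1,1) for j in(-1,1)])
print("tabs pred",[P([*(C+33*i*ux),z0+21]).round()[0] for i in(-1,1)])
print("seat",np.mean([S(432,334,67),S(529,327,67),S(442,397,67)],0),S(529,327,67),S(442,397,67),(S(529,327,67)+S(442,397,67))/2)
# bench offset of scene camera: seat predicted
```

```text
tabs [533.03745979  47.13953525] [513.135194   109.43825266] [523.0863269   78.28889396] -72.28313357905157
flange 18 [418. 189.] [561. 269.]
flange 24 [418. 177.] [561. 257.]
stone top [array([507., 136.]), array([569.,  94.]), array([423., 100.]), array([486.,  60.])]
stone bot [array([500., 257.]), array([560., 213.]), array([419., 219.]), array([480., 177.])]
tabs pred [array([554., 251.]), array([427., 194.])]
seat [521.39630614  69.65861252] [487.7438758   72.02514201] [550.82113237  87.08432883] [519.28250409  79.55473542]
```

The blank sits centred on the tool to within 1–2 mm, with the tabs aligned to the red marks. Correct x/y and come down to just above the socket.

```bash
python3 -m pendant '[[-0.003,0.001,0.02,0,0,0,0.03],[0,0,0.015,0,0,0,0.03],[0,0,0.008,0,0,0,0.03],[0,0,0,0,0,0,0.03],[0,0,0,0,0,0,0.03],[0,0,0,0,0,0,0.03]]' >/dev/null
python3 -c "
from h import *
rem(519.2,80.8,130,192.7)"
```

```text
t 18.0 pos [519.7  81.8 137.1] yaw_y -167.26 z-axis [ 1.9e-03  7.0e-04 -1.0e+00] F [ 0.1 -0.7 -3.1] w 41.5 j [ 0.46  0.34 -0.4   0.   -0.83 -0.24]
tool shift [0.8 0.7 7.1] wz 0.04
```

```bash
python3 -m pendant '[[0.0008,0.0005,0.006,0,0,0,0.03],[0,0,0.004,0,0,0,0.03],[0,0,0.003,0,0,0,0.03],[0,0,0.002,0,0,0,0.03],[0,0,0,0,0,0,0.03]]' >/dev/null
python3 -c "
from h import *
rem(519.2,80.8,109,192.7)"
python3 -m pendant '[[0,0,0.002,0,0,0,0.03],[0,0,0.002,0,0,0,0.03],[0,0,0,0,0,0,0.03],[0,0,0,0,0,0,0.03]]' >/dev/null
python3 -c "
from h import *
rem(519.2,80.8,109,192.7)"
```

```text
t 18.5 pos [518.5  80.7 120.7] yaw_y -167.25 z-axis [-7.e-04 -3.e-04 -1.e+00] F [ 0.7 -0.1 -4.2] w 41.4 j [ 0.46  0.36 -0.42 -0.   -0.79 -0.24]
tool shift [ 0.1 -0.7 11.7] wz 0.05
t 18.9 pos [519.   80.9 117.8] yaw_y -167.24 z-axis [ 1.e-03  2.e-04 -1.e+00] F [-1.8 -0.2  1.8] w 41.7 j [ 0.46  0.36 -0.42  0.   -0.79 -0.24]
tool shift [ 0.1 -0.2  8.8] wz 0.06
```

The foot is about 9 mm into the socket and touching the plunger. Keep pressing in steps.

```bash
python3 -m pendant '[[0,0,0.003,0,0,0,0.03],[0,0,0.003,0,0,0,0.03],[0,0,0,0,0,0,0.03],[0,0,0,0,0,0,0.03]]' >/dev/null
python3 -c "
from h import *
rem(519.2,80.8,109,192.7)"
python3 -m pendant '[[0,0,0.003,0,0,0,0.03],[0,0,0.002,0,0,0,0.03],[0,0,0,0,0,0,0.03],[0,0,0,0,0,0,0.03]]' >/dev/null
python3 -c "
from h import *
rem(519.2,80.8,109,192.7)"
```

```text
t 19.3 pos [519.   80.9 111.6] yaw_y -167.24 z-axis [ 8.e-04  1.e-04 -1.e+00] F [-1.4  0.1  5.9] w 41.4 j [ 0.46  0.37 -0.43  0.   -0.77 -0.24]
tool shift [ 0.1 -0.2  2.6] wz 0.06
t 19.7 pos [519.8  81.  108.5] yaw_y -167.18 z-axis [ 3.e-03  1.e-04 -1.e+00] F [-4.2 -0.6 14.4] w 41.2 j [ 0.46  0.38 -0.43  0.   -0.76 -0.24]
tool shift [ 0.1  0.7 -0.6] wz 0.12
```

Pressed home (net about 18 N). Now twist clockwise.

```bash
python3 -m pendant '[[0,0,0,0,0,5,0.03],[0,0,0,0,0,5,0.03],[0,0,0,0,0,5,0.03],[0,0,0,0,0,5,0.03],[0,0,0,0,0,5,0.03],[0,0,0,0,0,5,0.03],[0,0,0,0,0,0,0.03]]'
python3 -c "
from h import *
rem(519.2,80.8,109,102.7);print(arm.read_state()['wrist_torque'])"
```

```text
clock: 20.4
position: [519.8, 80.1, 108.5]
ee_rot: [-0.593, 0.805, -0.001, 0.001]
contact_force: [-2.1, -3.4, 13.7]
gripper_width: 41.3
grasp_force: 59.8
t 20.4 pos [519.8  80.1 108.5] yaw_y 162.74 z-axis [ 0.0025 -0.0012 -1.    ] F [-2.1 -3.4 13.7] w 41.3 j [ 0.46  0.38 -0.43  0.   -0.76 -0.77]
tool shift [-0.5  0.8 -0.5] wz 60.04
[-1.0612555   1.00101747 -0.02394785]
```

```bash
python3 -m pendant '[[0,0,0,0,0,6,0.03],[0,0,0,0,0,6,0.03],[0,0,0,0,0,6,0.03],[0,0,0,0,0,6,0.03],[0,0,0,0,0,6,0.03],[0,0,0,0,0,6,0.03],[0,0,0,0,0,6,0.03],[0,0,0,0,0,6,0.03],[0,0,0,0,0,6,0.03],[0,0,0,0,0,6,0.03],[0,0,0,0,0,0,0.03],[0,0,0,0,0,0,0.03]]'
python3 - <<'E'
from h import *
rem(519.2,80.8,109,102.7);print(arm.read_state()['wrist_torque'])
s=cam("scene");d=cam("top")
a=cv2.resize(d["image"][170:235,280:350,::-1],None,fx=5.7,fy=5.7,interpolation=cv2.INTER_CUBIC)[:360]
b=cv2.resize(s["image"][165:225,305:371,::-1],None,fx=6,fy=6,interpolation=cv2.INTER_CUBIC)
cv2.imwrite("pics/c7.png",np.hstack([a,b]))
E
```

```text
clock: 21.6
position: [519.1, 80.7, 108.4]
ee_rot: [-0.111, 0.994, -0.0, 0.001]
contact_force: [-5.2, -0.5, 15.6]
gripper_width: 41.2
grasp_force: 59.9
t 21.6 pos [519.1  80.7 108.4] yaw_y 102.79 z-axis [ 1.7e-03 -2.0e-04 -1.0e+00] F [-5.2 -0.5 15.6] w 41.2 j [ 0.46  0.38 -0.43  0.   -0.76 -1.81]
tool shift [-0.1  0.1 -0.6] wz 0.09
[0.00331499 1.71918356 0.01308471]
```

View pics/c7.png

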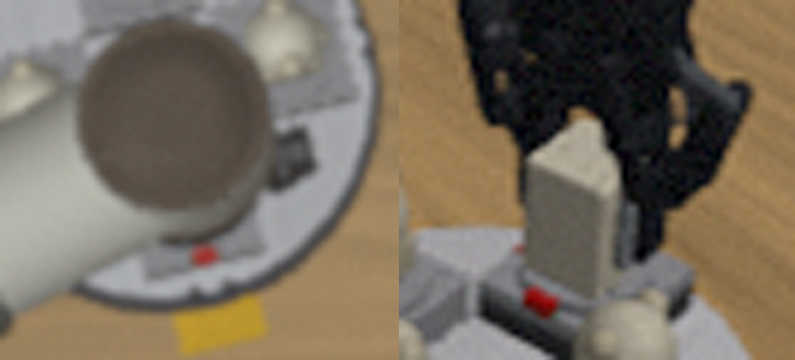

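The tab now stands at the green mark on the front side (204,255, left half), and the flange looks flush in the scene view (540,295). Add a small extra press, settle and hand in.

```bash
python3 -m pendant '[[0,0,0.001,0,0,0,0.03],[0,0,0,0,0,0,0.03],[0,0,0,0,0,0,0.03],[0,0,0,0,0,0,0.03]]'; python3 -c "
from h import *
rem(519.2,80.8,109,102.7); print(arm.job_done())"
```

```text
clock: 22.1
position: [519.2, 80.7, 108.3]
ee_rot: [-0.112, 0.994, -0.0, 0.001]
contact_force: [-7.3, -1.4, 21.2]
gripper_width: 41.2
grasp_force: 60.4
t 22.1 pos [519.2  80.7 108.3] yaw_y 102.82 z-axis [ 2.1e-03 -2.0e-04 -1.0e+00] F [-7.3 -1.4 21.2] w 41.2 j [ 0.46  0.38 -0.43  0.   -0.76 -1.81]
tool shift [-0.   0.1 -0.7] wz 0.12
the job is handed in; nothing more can be done
None
```

The job is handed in at 22 s: the table is indexed one stop clockwise, and the blank is twisted to the green marks and still held, pressed home on the socket as far as the wrist force and last pictures show (no verdict was returned).

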